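Slide the next dial glass onto the light box

TASK

Check the next radio dial glass for flaws: slide the top pane sideways off the stack onto the light box beside it, keeping it flat all the way and leaving the other four panes just as they lie. Push it back until its edge is flush against the steel rule, with the pane wholly on the white panel, then press the light box's switch fully down to light it, and let go. Leave everything else on the bench where it is.

Things in the scene. Friction and masses are not known exactly. Their poses are not given: they have to be found in the camera images.
- pane_top_center (a point): centre (half-way up) of the topmost smoked-glass radio dial pane: flat, 140 mm (x) x 100 mm (y) x 6 mm, about 0.2 kg, dark face, grey-green ground edges, two 10 mm knob holes nearer its robot side. At the start it lies on the stack, 29 to 35 mm above the bench; too wide to grip either way
- pane_top: the same pane; origin at the centre of its underside, axes as above, z up. Not stuck: pushed on its edge alone, it slides (friction 0.45 to 0.75 of its weight) and the panes below lie still; their top is 29 mm above the bench, each up to 2 mm and 1 degree out of line
- lightbox: low aluminium light box fixed on the bench beside the stack, on its left (+y) or its right (-y): 210 mm (x) x 170 mm (y), flat top 27 mm above the bench, 2 mm lower than the top pane's underside; about 10 to 30 mm gap to the stack. Origin at the centre of its underside; x points away from the robot (yaw up to 16 degrees), z up
- lightbox_rule (a point): middle of the front face of the steel rule, at the light box's top: a straight bar across its back (+x) end, 4 mm high above the top. Its front face, facing the robot, is the line x = +94 mm in the light box's frame
- lightbox_panel (a point): where a pane's centre comes to lie when it is against the rule and midway across the panel: x = +24 mm, y = 0 in the light box's frame, 30 mm above the bench. The white opal panel, flush in the top, reaches 75 mm either side in y and from x = -66 mm to the rule
- switch (a joint): the light box's push switch, pressed straight down: 0 is up, 4 mm fully down (about 4 N); it counts as pressed beyond 3 mm, and springs back
- switch_top (a point): centre of the switch's top: a round grey button 16 mm across, standing 6 mm above the top of the light box near its front edge (at x = -92 mm, y = -55 mm in the light box's frame, 33 mm above the bench)
- pad: cork pad 160 x 120 x 5 mm fixed on the bench under the stack; origin at the centre of its underside, x along the panes' 140 mm side. The five panes of 6 mm lie on it, each up to a few mm out of line
- scale: digital bench scale with a steel pan, fixed on the bench at the other side of the stack: 160 mm (x) x 140 mm (y), 24 mm high; origin at the centre of its underside. Not part of the job, with a transformer up to 66 mm above the bench standing on the middle of its pan
- pane_1_center (a point): centre of pane 1 of the stack, counted from the bottom, the same size as the top pane; its middle is 8 mm above the bench
- pane_2_center (a point): centre of pane 2 of the stack, counted from the bottom, the same size as the top pane; its middle is 14 mm above the bench
- pane_3_center (a point): centre of pane 3 of the stack, counted from the bottom, the same size as the top pane; its middle is 20 mm above the bench
- pane_4_center (a point): centre of pane 4 of the stack, counted from the bottom, the same size as the top pane; its middle is 26 mm above the bench
- transformer: small output transformer, 53x42x42 mm, steel core and paper-wrapped coil, standing on the scale's pan; loose, to be left alone. Origin at the middle of its underside
- radio_knob: ivory plastic radio knob, 38 mm across and 24 mm tall, on the bench just in front of (robot side of) the stack; loose, to be left alone. Origin at the middle of its underside
- valve: radio valve, 21 mm across and 60 mm tall, standing behind the stack and to its left; loose, to be left alone. Origin at the middle of its underside
- screwdriver: screwdriver, 170 mm long and 26 mm thick, lying behind the stack, its length about along y; loose, to be left alone. Origin at the middle of its underside
- brush: wooden-handled dusting brush, 180 mm long and 20 mm thick, lying in front and to the left of the stack; loose, to be left alone. Origin at the middle of its underside
- multimeter: hand multimeter, 185x92x47 mm, lying flat to the right; loose, to be left alone. Origin at the middle of its underside
Things that resemble listed ones, but are neither listed nor needed, are in the scene too. Leave any blue or purple look-alike of the pane_top alone.

How it is judged (in metres and radians):
On the way, in this order (a step that is already met when the one before it is completed fails the run):
1. the top pane lies at rest on the light box's white panel, flush against the steel rule (x of pane_top_center in the frame of lightbox between 0.021 and 0.027 m and y of pane_top_center in the frame of lightbox between -0.026 and 0.026 m and z of pane_top_center in the frame of lightbox between 0.0275 and 0.0325 m and angle between the x axis of pane_top and the x axis of lightbox, either way round below 0.04 rad and linear speed of pane_top below 0.01 m/s and angular speed of pane_top below 0.1 rad/s), for 0.2 s.
2. the switch is pressed fully down with the pane lying there (value of joint switch above 0.003 m and x of pane_top_center in the frame of lightbox between 0.021 and 0.027 m and y of pane_top_center in the frame of lightbox between -0.026 and 0.026 m and z of pane_top_center in the frame of lightbox between 0.0275 and 0.0325 m and angle between the x axis of pane_top and the x axis of lightbox, either way round below 0.04 rad), for 0.1 s.
At the end, for the whole second after the job is handed in: The pane from the top lies flat, at rest on the light box: back edge within 3 mm of the rule and within 2 degrees of it, its middle within 26 mm of the panel's middle line, so wholly on the white; the switch, pressed after that, is up again; the other four panes moved under 6 mm (all of step 1 and distance of each of pane_1_center, pane_2_center, pane_3_center, pane_4_center from where it was at the start of the episode below 0.006 m and value of joint switch below 0.0015 m); the robot touches nothing.
It fails at once if another pane of the stack is shifted by more than 6 mm (distance of any of pane_1_center, pane_2_center, pane_3_center, pane_4_center from where it was at the start of the episode above 0.006 m).
It fails at once if the top pane is tipped by more than 12 degrees or lifted clear (more than 15 mm above its place on the stack) (angle between pane_top's own z axis and vertical above 0.21 rad or height (world z) of pane_top_center above 0.047 m).
It fails at once if a bystander is knocked from its place (moved more than 15 mm; the transformer 20 mm) (distance of transformer from where it was at the start of the episode above 0.02 m or distance of any of radio_knob, valve, screwdriver, brush, multimeter from where it was at the start of the episode above 0.015 m).
It also fails if it takes over 43 s, if anything falls off the work surface, if the arm or the gripper's body presses on something with over 40 N, if the wrist force passes 120 N, or if a joint passes its speed limit or range.

ROBOT

A 7-joint arm with a two-finger parallel gripper is mounted at the origin on the work surface. World frame = base frame: x ahead of the robot, y to its left, z up, the work surface at z = 0. Lengths are in m, angles in degrees, forces in N, time in s.
With the tool pointing down it reaches from about 0.425 to 0.875 m from the base axis. Payload 4.7 kg.
Tool frame: the origin (TCP) lies between the finger pads; the fingertips stand 8 mm ahead of it and the grasp point (between the pads) lies 11 mm behind it; z points along the fingers, y is the line along which they close (so a half turn about z gives the same grasp; the last joint's range is limited). The gripper opens to 87 mm and grips with 3 to 60 N. Pads are 19 mm wide; open, the fingers measure 117 mm over their backs; the gripper's body (75 mm by 190 mm) begins 51 mm behind the grasp point.
Start: joints at [0.808, 18.392, -4.016, 83.108, 1.295, 78.541, -3.26], TCP at [0.65, -0, 0.231] pointing down, gripper open.
Joint ranges: [-163.93, 163.93], [-17.29, 119.83], [-79.2, 71.16], [3.27, 140.29], [-89.18, 269.18], [5.43, 117.66], [-154.24, 154.24]. Speed limits (degrees/s): [147.25, 147.25, 180, 180, 180, 180, 180].

INTERFACE

Orientations are given as [roll, pitch, yaw] about the fixed x, y, z axes, in that order (R = Rz(yaw) Ry(pitch) Rx(roll)).
In Python, from cell import env, viewer gives the robot as it stands. The module is installed in compiled form; this text tells all that it offers.
- The arm moves only by the tool arm_command, never from a script. Its argument "series" is a list of rows, each a list of 2 entries, a list of its own where there are three numbers: the shift along the tool's x, y, z in mm, then the turn about the tool's z in rad. A call has exactly 5 rows; each row is the pose to reach, as a shift and turn from the pose commanded when the call began, along the tool's axes at that moment; what a row does not reach only later rows make up. A row lasts 1/10 s, in which the tool goes at most 50 mm and 8.59 degrees, less where a joint would pass 70% of its speed; a pose out of reach is approached as far as the arm can. A call with a gripper value outside its range is refused whole. "grip" is the gripper command: -1 is fully open, 1 is shut, values between are in proportion, set as the call begins (left out, the last holds). The fingers move at their own pace and stop on an object; "grip_force" is the grip in N (left out, the last holds). Time passes only in rows, so rows that repeat a pose let the fingers close, or fill a call up. It gives the time, the measured TCP pose, the force, the opening and the grip force at its end, in the units of the state.
- env.get_obs(): the state, without advancing time (a new reading comes with each control period).
- viewer.read_camera(name): name is "scene" or "side" or "wrist"; returns (picture, depth): 384x512x3 uint8, blue, green, red; 384x512 float32, m along the optical axis (not along the pixel's ray), 0 where there is no reading.
- viewer.calibration(name): a dict with "K" (3x3 intrinsics, pixels), "T" (4x4, takes a point from camera to world coordinates); the wrist camera has in their place "hand_eye" (4x4, takes a point from camera to tool coordinates, whose origin is the TCP and whose axes are the flange's). Camera axes: x right, y up, looking along -z (the intrinsics and any distortion apply to the point x, -y, -z); pixel columns grow to the right and rows downward; lengths in m; the calibration is good to about 2 mm. A picture is of the moment at which its call begins: read the wrist's pose just before it. calibration takes no time and is no camera call.
- env.sign_off(): hands the job in; it is judged then, once.
The state is a dict: "time_s": time; "qpos": joint angles; "joint_velocities": joint speeds; "effort": joint torques, N m; "tool_pos": TCP position; "tool_rot": TCP orientation; "force": force on the tool from outside, world axes, zero at the start; "wrist_torque": the same for the moment, N m; "grip_width": finger opening in m; "grasp_force": force on a finger pad.
Only numpy, scipy, OpenCV 4.12 (cv2) and the standard library are available. Lean on these libraries where they do the work, as an engineer would, in place of code of your own. Each camera call takes 0.05 s, during which the arm holds its last target. There are 200 camera calls.

## Working session

There is one attempt and no reset: what is moved stays moved. The work goes in short steps, Python scripts to look and compute and a tool call to move; the robot and the scene stay as the last step left them, time stands still between calls to the robot, and variables do not carry over. Pictures are saved under pics/ and viewed, at most 14 in all, crops included, and the job is handed in when it is done.

Besides the shell and the picture viewer there is one more tool, called after "Request:" by a JSON object that holds its "api" and its "payload", one argument or row to a line. arm_command: Moves the arm, as the interface text tells. Its arguments: {"type":"object","properties":{"series":{"type":"array"},"grip":{"type":"number"},"grip_force":{"type":"number"}},"required":["series"]}

```bash
mkdir -p pics
cat > h.py <<'E'
from cell import env, viewer
import numpy as np, cv2
def pts(name,d,K,T):
    v,u=np.mgrid[0:384,0:512]
    c=np.stack([(u-K[0,2])/K[0,0]*d,-(v-K[1,2])/K[1,1]*d,-d],-1)
    return c@T[:3,:3].T+T[:3,3]
def cam(name):
    o=env.get_obs(); im,d=viewer.read_camera(name); c=viewer.calibration(name)
    if 'T' in c: T=np.array(c['T'])
    else:
        from scipy.spatial.transform import Rotation as R
        T=np.eye(4); T[:3,:3]=R.from_euler('xyz',o['tool_rot'],degrees=True).as_matrix(); T[:3,3]=o['tool_pos']; T=T@np.array(c['hand_eye'])
    return im,d,pts(name,d,np.array(c['K']),T),c
E
python3 - <<'E'
from h import *
for n in ['scene','wrist']:
    im,d,P,c=cam(n); np.savez('pics/'+n+'0.npz',im=im,d=d,P=P)
    cv2.imwrite('pics/'+n+'0.png',cv2.resize(im,(800,600),interpolation=cv2.INTER_CUBIC)); print(n,c)
print(env.get_obs())
E
```

```text
scene {'K': array([[479.60911595,   0.        , 248.26684547],
       [  0.        , 479.60911595, 198.94398971],
       [  0.        ,   0.        ,   1.        ]]), 'T': array([[ 0.13166373, -0.85205609,  0.50662123,  1.27176898],
       [ 0.99128977,  0.11473838, -0.06465062, -0.21879622],
       [-0.00304294,  0.51072059,  0.85974137,  1.31808403],
       [ 0.        ,  0.        ,  0.        ,  1.        ]])}
wrist {'K': array([[339.51955685,   0.        , 254.01627426],
       [  0.        , 339.51955685, 194.16321754],
       [  0.        ,   0.        ,   1.        ]]), 'hand_eye': array([[-4.30741580e-05,  9.67068110e-01,  2.54517716e-01,
         6.92483878e-02],
       [ 9.99999824e-01, -1.09019167e-04,  5.83468658e-04,
        -9.40258994e-05],
       [ 5.92001242e-04,  2.54517697e-01, -9.67067935e-01,
        -1.54584427e-01],
       [ 0.00000000e+00,  0.00000000e+00,  0.00000000e+00,
         1.00000000e+00]])}
{'time_s': 0.1, 'qpos': array([ 0.80754745, 18.43554349, -4.01414943, 83.1686781 ,  1.29657838,
       78.53877344, -3.26059577]), 'joint_velocities': array([-0.04440892, -0.17984409,  0.02880559, -0.07734797,  0.08093561,
       -0.01145435, -0.12749927]), 'effort': array([ 1.37795760e-04, -4.92569017e+01, -4.06077392e-01, -3.13399816e+01,
       -6.42974046e-02,  3.95253638e-02,  6.49213871e-05]), 'tool_pos': array([ 6.49525817e-01, -6.92978092e-05,  2.29555674e-01]), 'tool_rot': array([-1.79902317e+02,  7.35466411e-03,  9.00004781e+01]), 'force': array([-0.00104981,  0.55943463,  0.32090636]), 'wrist_torque': array([ 0.04940788, -0.01557446, -0.01999591]), 'grasp_force': 0.0, 'grip_width': 0.08729751702784362}
```

View pics/scene0.png

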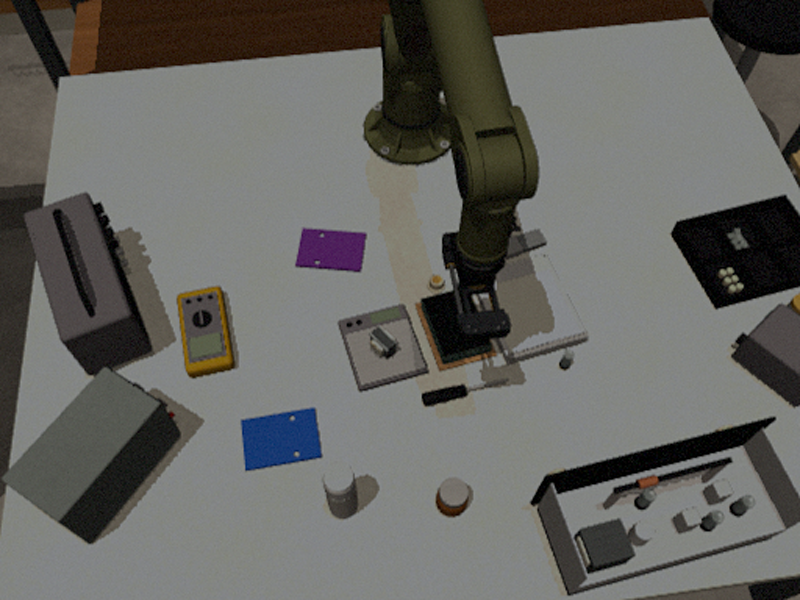

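View pics/wrist0.png

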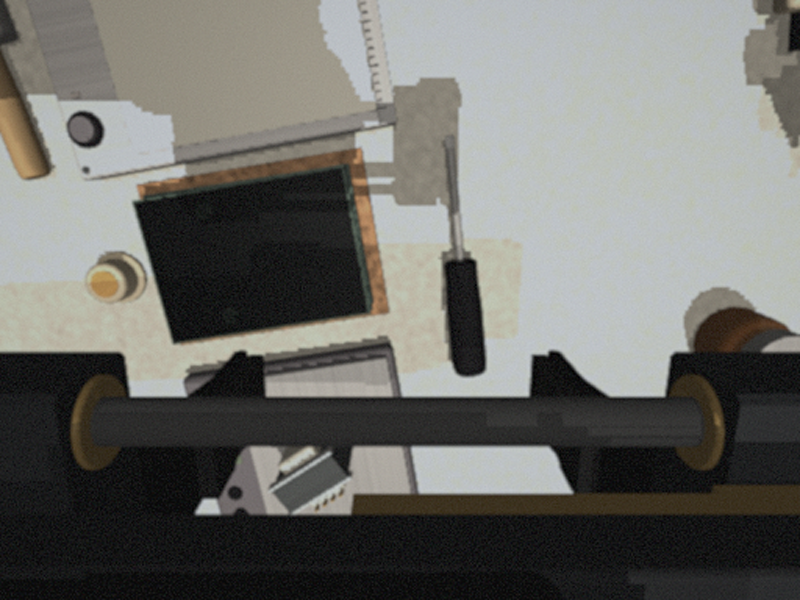

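The wrist view shows the light box on the +y side of the dark stack (800x600 corners about (135,203), (345,167), (372,312), (175,342)). The switch is at (85,128), the knob at (118,280) and the scale below. The blue and purple panes lie elsewhere.

Run:
```python
import numpy as np,cv2
f=np.load('pics/wrist0.npz'); im,d,P=f['im'],f['d'],f['P']
s=0.64
def at(u,v): r=P[int(v*s)-1:int(v*s)+2,int(u*s)-1:int(u*s)+2].reshape(-1,3); return np.median(r,0).round(4)
for n,p in dict(pane=(250,250),switch=(85,128),box1=(130,150),panel=(250,60),rule=(372,60),knob=(112,280),trafo=(312,485),pan=(300,385),scaleedge=(390,350),drv=(463,310),bench=(450,400),cork=(372,250),brush=(20,130)).items(): print(n,at(*p))
def rect(m,n):
    m=cv2.morphologyEx(m.astype(np.uint8),cv2.MORPH_OPEN,np.ones((3,3)))
    k,l,st,_=cv2.connectedComponentsWithStats(m); i=1+np.argmax(st[1:,4]); q=P[l==i]
    (c,wh,a)=cv2.minAreaRect((q[:,:2]*1000).astype(np.float32)); print(n,c,wh,a,'z',np.median(q[:,2]),'\n',cv2.boxPoints((c,wh,a)).round(1).tolist())
v=np.mgrid[0:384,0:512][0]
g=im.max(-1); z=P[...,2]
ok=(d>0)&(v<225)
rect(ok&(abs(z-.035)<.004)&(g<70)&(v>95),'pane')
rect(ok&(z>.022)&(z<.037)&(v<120)&(g>60),'box')
rect(ok&(abs(z-.005)<.004)&(im[...,2]>im[...,0].astype(int)+40),'cork')
for u,vv in [(85,128)]: print(z[int(vv*s)-8:int(vv*s)+9:2,int(u*s)-8:int(u*s)+9:2].round(3))
```

```text
pane [0.5516 0.014  0.0359]
switch [0.4525 0.0918 0.0343]
box1 [0.4755 0.0778 0.0279]
panel [0.5578 0.1317 0.0279]
rule [0.6335 0.1311 0.0316]
knob [ 0.4507 -0.0085  0.0252]
trafo [ 0.5904 -0.1422  0.0667]
pan [ 0.578  -0.0864  0.0253]
scaleedge [ 0.643  -0.063   0.0168]
drv [ 0.6948 -0.0293  0.0258]
bench [0.658  0.0328 0.3063]
cork [0.6308 0.0092 0.0064]
brush [0.4002 0.0908 0.019 ]
pane (553.9360961914062, 8.818183898925781) (139.26873779296875, 98.56211853027344) 9.105786323547363 z 0.0355783500982102 
 [[477.3999938964844, 46.5], [493.0, -50.900001525878906], [630.5, -28.799999237060547], [614.9000244140625, 68.5]]
box (535.9140625, 129.77044677734375) (210.6114501953125, 108.3386459350586) 9.923617362976074 z 0.027856829325051347 
 [[422.79998779296875, 165.0], [441.5, 58.29999923706055], [649.0, 94.5999984741211], [630.2999877929688, 201.3000030517578]]
cork (626.9061279296875, 20.189407348632812) (12.707420349121094, 118.71723175048828) 9.345907211303711 z 0.005563702014486194 
 [[611.0, 77.69999694824219], [630.2999877929688, -39.400001525878906], [642.7999877929688, -37.29999923706055], [623.5, 79.80000305175781]]
[[0.028 0.028 0.029 0.029 0.028 0.028 0.029 0.029 0.027]
 [0.029 0.033 0.032 0.035 0.033 0.029 0.029 0.028 0.028]
 [0.033 0.033 0.034 0.033 0.034 0.033 0.031 0.029 0.028]
 [0.034 0.034 0.034 0.034 0.033 0.034 0.033 0.029 0.029]
 [0.036 0.034 0.033 0.034 0.034 0.035 0.035 0.032 0.029]
 [0.033 0.034 0.037 0.033 0.033 0.034 0.034 0.033 0.03 ]
 [0.033 0.033 0.035 0.032 0.034 0.034 0.034 0.032 0.03 ]
 [0.029 0.034 0.033 0.034 0.034 0.034 0.033 0.032 0.028]
 [0.029 0.029 0.034 0.035 0.034 0.033 0.033 0.03  0.03 ]]
```

Request:
{"api": "arm_command", "payload": {
  "series": [
    [[-15,-20,20],-0.04],
    [[-30,-40,50],-0.08],
    [[-48,-64,80],-0.13],
    [[-66,-84,110],-0.173],
    [[-66,-84,131],-0.173]
  ],
  "grip": -1
}}

```text
time_s: 0.6
tool_pos: [0.5618, -0.0698, 0.0969]
tool_rot: [-179.7, 0.1, 99.7]
force: [0.7, -0.1, 0.4]
grip_width: 0.0871
grasp_force: 0.0
```

Request:
{"api": "arm_command", "payload": {
  "series": [
    [[0,0,15],0],
    [[0,0,30],0],
    [[0,0,40],0],
    [[0,0,40],0],
    [[0,0,40],0]
  ]
}}

```text
time_s: 1.1
tool_pos: [0.5667, -0.0656, 0.0599]
tool_rot: [180.0, 0.0, 100.0]
force: [0.8, 0.8, 0.3]
grip_width: 0.0872
grasp_force: 0.0
```

Run:
```python
from h import *
for n in ['wrist','side']:
    im,d,P,c=cam(n); np.savez('pics/'+n+'1.npz',im=im,d=d,P=P)
    cv2.imwrite('pics/'+n+'1.png',cv2.resize(im,(800,600),interpolation=cv2.INTER_CUBIC))
o=env.get_obs();print(o['time_s'],o['tool_pos'],o['tool_rot'],o['force'])
```

```text
1.2 [ 0.56698913 -0.06587647  0.06051502] [1.79899487e+02 2.72223740e-02 9.99345393e+01] [-0.89270569 -1.106436   -0.24287984]
```

View pics/wrist1.png

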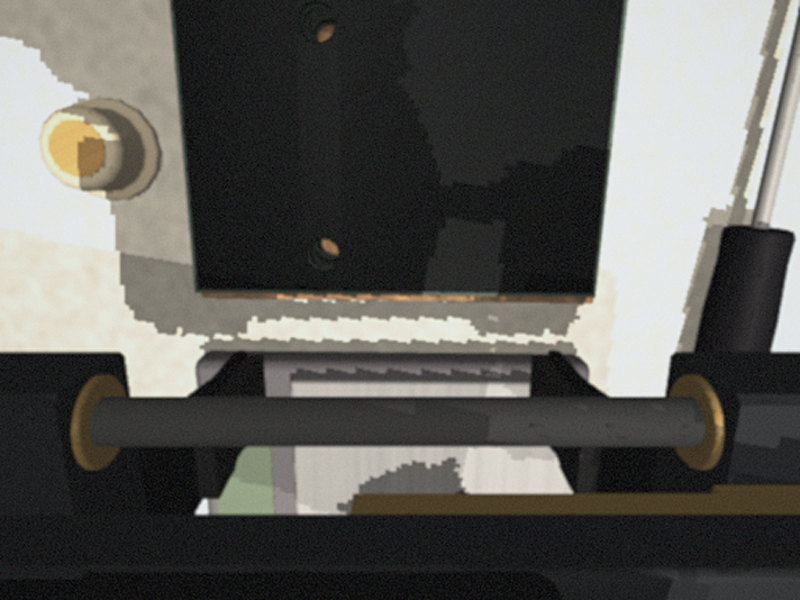

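View pics/side1.png

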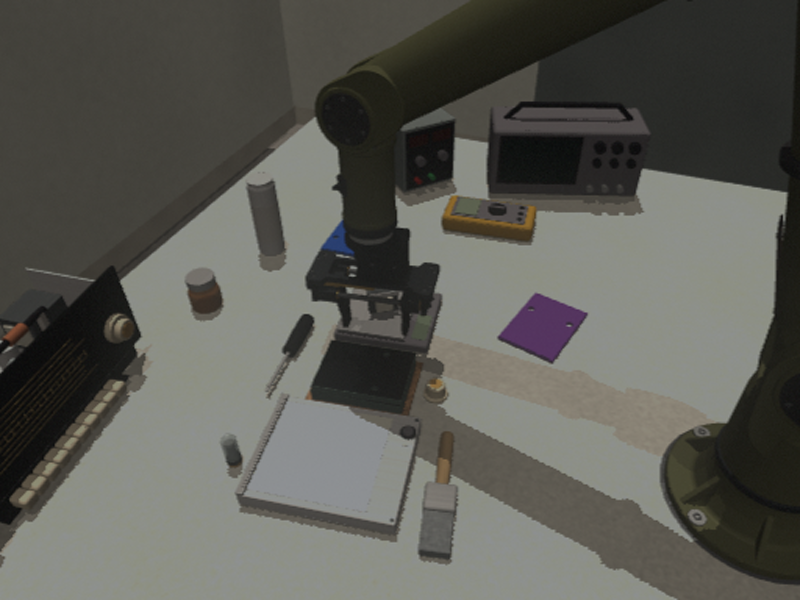

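The pane's near edge is straight and level in the wrist view (row 292, columns 197–597) and centred under the fingers. The side view shows the whole light box, from (290,398) to (385,525), with the switch at (408,432), and the fingers clear of the transformer. I'll descend and check the box with the side camera.

Request:
{"api": "arm_command", "payload": {
  "series": [
    [[0,0,8],0],
    [[0,0,16],0],
    [[0,0,21.5],0],
    [[0,0,21.5],0],
    [[0,0,21.5],0]
  ]
}}

```text
time_s: 1.7
tool_pos: [0.5658, -0.066, 0.0378]
tool_rot: [-180.0, -0.0, 99.9]
force: [0.1, -0.7, 0.5]
grip_width: 0.0869
grasp_force: 0.0
```

Run:
```python
from h import *
f=np.load('pics/side1.npz'); im,d,P=f['im'],f['d'],f['P']; z=P[...,2]
u,v=np.meshgrid(np.arange(512),np.arange(384))
m=(d>0)&(z>.02)&(z<.036)&(u>150)&(u<275)&(v>250)&(v<345)&(im.max(-1)>60)&(P[...,1]>.05)
m=cv2.morphologyEx(m.astype(np.uint8),cv2.MORPH_OPEN,np.ones((3,3)));k,l,st,_=cv2.connectedComponentsWithStats(m); i=1+np.argmax(st[1:,4]);q=P[l==i]
r=cv2.minAreaRect((q[:,:2]*1000).astype(np.float32));print(r,np.median(q[:,2]),cv2.boxPoints(r).round(1).tolist())
s=.64; print('switch',P[int(430*s),int(408*s)].round(4))
g=(d>0)&(im.max(-1)<60)&(z>.028)&(z<.04)&(u>190)&(u<275)&(v>205)&(v<265)
q=P[g]; print('pane',cv2.minAreaRect((q[:,:2]*1000).astype(np.float32)),np.median(q[:,2]))
for i in range(3):
    o=env.get_obs();print(o['time_s'],o['tool_pos'],o['tool_rot'],o['force'])
    im,d,P,c=cam('wrist')
```

```text
((530.5223388671875, 161.3129425048828), (211.148193359375, 172.7042999267578), 9.547425270080566) 0.026500573788616255 [[412.1000061035156, 229.0], [440.70001220703125, 58.599998474121094], [649.0, 93.69999694824219], [620.2999877929688, 264.0]]
switch [0.448  0.091  0.0328]
pane ((552.1309204101562, 9.052711486816406), (138.3574676513672, 103.57919311523438), 10.005751609802246) 0.034233707689915516
1.7 [ 0.56584869 -0.06603605  0.03777974] [-1.79971155e+02 -5.98227697e-03  9.99097167e+01] [ 0.09336537 -0.69084589  0.49704919]
1.75 [ 0.56608926 -0.06607869  0.03804959] [1.79997509e+02 3.41715269e-03 9.99107710e+01] [-0.30410413 -0.44473917 -0.08083347]
1.8 [ 0.56623148 -0.06605637  0.03824414] [1.79978078e+02 1.03003179e-02 9.99155285e+01] [0.74714753 0.16439107 0.35967576]
```

Request:
{"api": "arm_command", "payload": {
  "series": [
    [[7,0,-0.3],0],
    [[12,0,-0.3],0],
    [[16,0,-0.3],0],
    [[20,0,-0.3],0],
    [[25,0,-0.3],0]
  ]
}}

```text
time_s: 2.35
tool_pos: [0.5619, -0.0416, 0.0386]
tool_rot: [180.0, 0.0, 99.9]
force: [-0.3, -0.7, 1.3]
grip_width: 0.0871
grasp_force: 0.8
```

Request:
{"api": "arm_command", "payload": {
  "series": [
    [[6,0,0],0],
    [[12,0,0],0],
    [[18,0,0],0],
    [[24,0,0],0],
    [[30,0,0],0]
  ]
}}

```text
time_s: 2.85
tool_pos: [0.5566, -0.0115, 0.0385]
tool_rot: [180.0, 0.0, 99.9]
force: [0.6, -2.5, 1.2]
grip_width: 0.0869
grasp_force: 1.2
```

```bash
cat > pane.py <<'E'
from h import *
import sys
# pane pose in box frame, from the side camera
im,d,P,c=cam('side'); o=env.get_obs()
np.savez('pics/side_last.npz',im=im,d=d,P=P)
cv2.imwrite('pics/%s.png'%sys.argv[1],cv2.resize(im[190:370,130:370],(800,600),interpolation=cv2.INTER_CUBIC))
a=np.radians(9.7); E=np.array([[np.cos(a),np.sin(a)],[-np.sin(a),np.cos(a)]])
print('t',o['time_s'],'tcp',o['tool_pos'].round(4),o['tool_rot'].round(2),'box xy',(E@(o['tool_pos'][:2]*1000-[530.5,160.8])).round(1),o['force'].round(1))
E
python3 pane.py s2
```

```text
t 2.9 tcp [ 0.5564 -0.01    0.0384] [ 1.7999e+02 -4.0000e-02  9.9990e+01] box xy [  -3.3 -172.7] [ 0.6 -1.2  1.6]
```

View pics/s2.png

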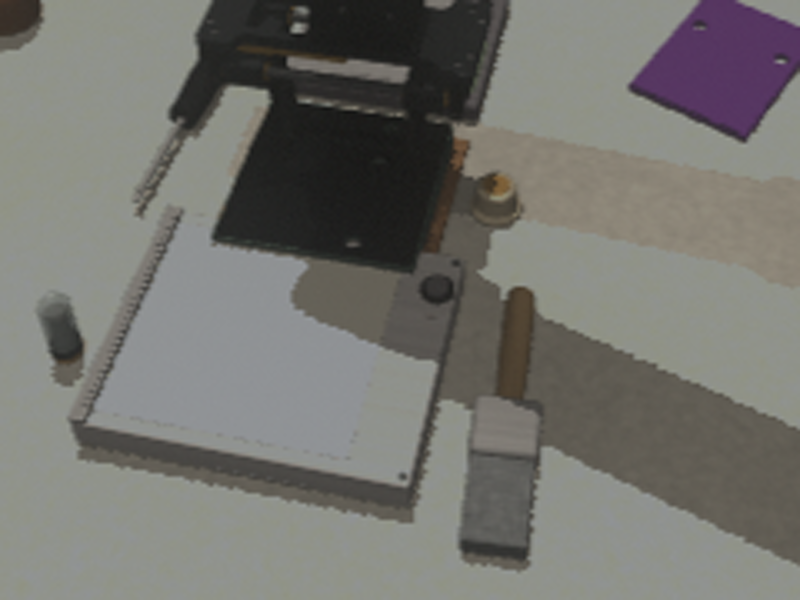

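The pane is sliding straight. Its leading edge, (215,240) to (412,268), now overlaps the box, clear of the switch at (437,288).

Request:
{"api": "arm_command", "payload": {
  "series": [
    [[7,0,0],0],
    [[14,0,0],0],
    [[21,0,0],0],
    [[28,0,0],0],
    [[35,0,0],0]
  ]
}}

```text
time_s: 3.4
tool_pos: [0.5503, 0.0235, 0.0383]
tool_rot: [-180.0, -0.0, 99.9]
force: [0.5, -2.1, 0.5]
grip_width: 0.0868
grasp_force: 0.7
```

Request:
{"api": "arm_command", "payload": {
  "series": [
    [[7,0,0],0],
    [[14,0,0],0],
    [[21,0,0],0],
    [[28,0,0],0],
    [[35,0,0],0]
  ]
}}

```text
time_s: 3.9
tool_pos: [0.5442, 0.0578, 0.0382]
tool_rot: [-180.0, -0.0, 99.9]
force: [0.4, -0.4, -0.3]
grip_width: 0.0872
grasp_force: 0.4
```

```bash
python3 pane.py s3
```

```text
t 3.95 tcp [0.544  0.0594 0.0383] [-1.7999e+02 -6.0000e-02  1.0001e+02] box xy [  -3.7 -102.2] [ 1.   0.2 -1.2]
```

View pics/s3.png

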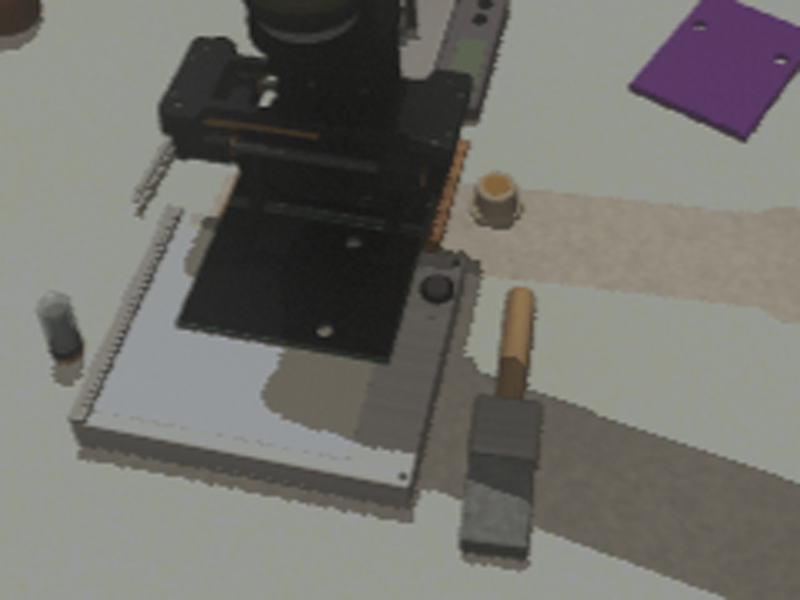

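The pane is well onto the box and still straight, with its leading edge from (178,325) to (388,360). I'll finish the slide, back off and lift.

Request:
{"api": "arm_command", "payload": {
  "series": [
    [[8,0,0],0],
    [[16,0,0],0],
    [[24,0,0],0],
    [[31,0,0],0],
    [[37,0,0],0]
  ]
}}

```text
time_s: 4.45
tool_pos: [0.538, 0.0944, 0.0384]
tool_rot: [180.0, -0.0, 99.9]
force: [0.3, -0.5, -0.9]
grip_width: 0.0866
grasp_force: 0.4
```

Request:
{"api": "arm_command", "payload": {
  "series": [
    [[0,0,0],0],
    [[-8,0,0],0],
    [[-8,0,-30],0],
    [[-8,0,-70],0],
    [[-8,0,-110],0]
  ]
}}

```text
time_s: 4.95
tool_pos: [0.5392, 0.0844, 0.1493]
tool_rot: [-179.9, 0.0, 99.8]
force: [1.0, -0.8, -0.0]
grip_width: 0.0873
grasp_force: 0.0
```

Request:
{"api": "arm_command", "payload": {
  "series": [
    [[0,0,-20],0],
    [[0,0,-40],0],
    [[0,0,-60],0],
    [[0,0,-60],0],
    [[0,0,-60],0]
  ],
  "grip": 0.1
}}

```text
time_s: 5.45
tool_pos: [0.5397, 0.0849, 0.2083]
tool_rot: [180.0, 0.0, 99.9]
force: [-0.5, -0.6, -0.9]
grip_width: 0.055
grasp_force: 0.0
```

```bash
python3 pane.py s4
python3 - <<'E'
from h import *
im,d,P,c=cam('wrist'); np.savez('pics/wrist4.npz',im=im,d=d,P=P)
cv2.imwrite('pics/wrist4.png',cv2.resize(im,(800,600),interpolation=cv2.INTER_CUBIC))
print(env.get_obs()['grip_width'])
E
```

```text
t 5.5 tcp [0.5392 0.085  0.2075] [-1.7994e+02  1.0000e-02  9.9870e+01] box xy [ -4.2 -76.2] [-0.1  0.7 -1.1]
0.04688640842870175
```

View pics/wrist4.png

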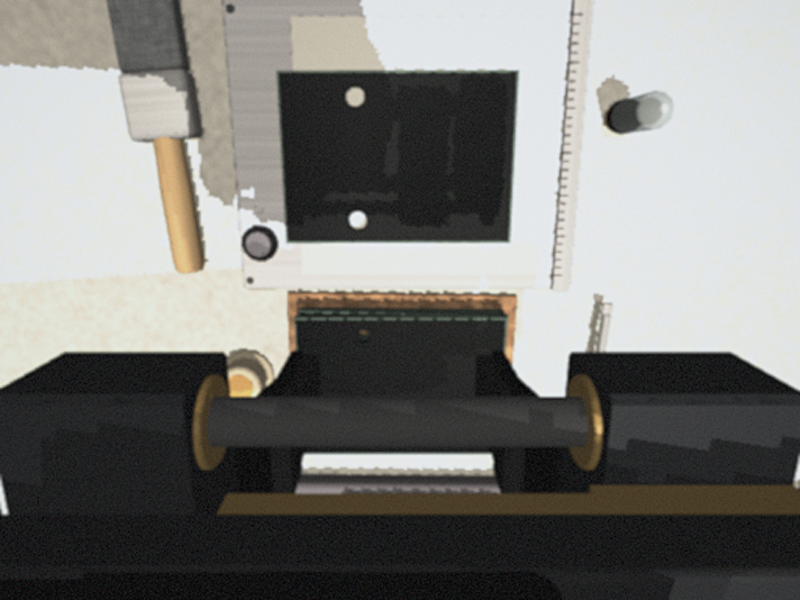

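The pane lies on the panel with corners at about (278,72), (518,71), (510,242) and (287,241). The switch is at (260,242), and the rule's front face runs from about (573,0) to (553,288). I'll fit these precisely.

Run:
```python
from h import *
f=np.load('pics/wrist4.npz'); im,d,P=f['im'],f['d'],f['P']
from scipy.spatial.transform import Rotation as R
c=viewer.calibration('wrist');K=c['K'];o=env.get_obs()
T=np.eye(4);T[:3,:3]=R.from_euler('xyz',[180,0,99.9],degrees=True).as_matrix();T[:3,3]=o['tool_pos'];T=T@c['hand_eye'];print(o['tool_pos'])
def ray(u,v,z):
    u=(u+.5)*.64-.5;v=(v+.5)*.64-.5
    r=T[:3,:3]@[(u-K[0,2])/K[0,0],-(v-K[1,2])/K[1,1],-1]; return (T[:3,3]+r*(z-T[2,3])/r[2])[:2]*1000
pc=[ray(*p,.033) for p in [(278,72),(518,71),(510,242),(287,241)]]
sw=ray(260,242,.033); r1,r2=ray(573,5,.031),ray(553,288,.031); f1,f2=ray(225,5,.027),ray(243,289,.027)
b=ray(556,290,.027)
ctr=np.mean(pc,0);
dn=r1-r2; yaw=np.degrees(np.arctan2(-dn[0],dn[1]))
e=(pc[1]+pc[2]-pc[0]-pc[3]); print('pane',ctr,'yaw',np.degrees(np.arctan2(e[1],e[0])),'sizes',np.linalg.norm(e)/2,np.linalg.norm(pc[0]-pc[3]))
print('switch',sw,'rule',r1,r2,'yaw',yaw,'front',f1,f2, 'edge yaw',np.degrees(np.arctan2(*(b-f2)[::-1])))
for yw in (9.5,yaw):
    a=np.radians(yw);ex=np.array([np.cos(a),np.sin(a)]);ey=np.array([-ex[1],ex[0]])
    o1=sw+92*ex+55*ey
    print(yw,'origin from switch',o1,'pane in box',(ctr-o1)@ex,(ctr-o1)@ey,'rule x',(r1-o1)@ex,(r2-o1)@ex,'front',(f1-o1)@ex,(f2-o1)@ex,(f2-o1)@ey)
```

```text
[0.53889509 0.08502749 0.20708972]
pane [526.89435136 155.74657698] yaw 9.878509052679673 sizes 138.2342731169851 97.40135594283488
switch [450.72170445  92.40820247] rule [609.06124154 255.24978617] [638.0154054   94.85519391] yaw 10.23273719098235 front [415.26672884 222.52715588] [441.75266216  58.96718655] edge yaw 9.717510283664128
9.5 origin from switch [532.38236147 161.8382903 ] pane in box -6.418168045978107 -5.10238620929198 rule x 91.04461911568292 93.12895058278542 front -105.49291021011639 -106.36539687971198 -86.50207355071596
10.23273719098235 origin from switch [531.48778902 162.87691598] pane in box -5.787059366976279 -6.200915069851519 rule x 92.74935799796982 92.74935799796982 front -103.77578959422792 -106.7670810109327 -86.31578809359434
```

Request:
{"api": "arm_command", "payload": {
  "series": [
    [[15,-18,0],0.14],
    [[30,-36,0],0.28],
    [[45,-54,0],0.42],
    [[60,-73,0],0.56],
    [[74,-92,0],0.7]
  ],
  "grip": 0.31
}}

```text
time_s: 6.05
tool_pos: [0.4346, 0.1429, 0.207]
tool_rot: [-179.9, 0.1, 59.5]
force: [0.3, 0.4, -0.5]
grip_width: 0.0305
grasp_force: 0.0
```

Request:
{"api": "arm_command", "payload": {
  "series": [
    [[0,0,10],0.14],
    [[0,0,30],0.28],
    [[0,0,50],0.42],
    [[0,0,70],0.56],
    [[0,0,90],0.7]
  ]
}}

```text
time_s: 6.55
tool_pos: [0.4353, 0.1423, 0.1164]
tool_rot: [-180.0, 0.1, 19.4]
force: [0.6, 0.1, 0.1]
grip_width: 0.03
grasp_force: 0.0
```

Request:
{"api": "arm_command", "payload": {
  "series": [
    [[0,0,10],0.1],
    [[0,0,20],0.171],
    [[0,0,30],0.171],
    [[0,0,40],0.171],
    [[0,0,40],0.171]
  ]
}}

```text
time_s: 7.05
tool_pos: [0.4348, 0.1422, 0.0766]
tool_rot: [180.0, 0.2, 10.0]
force: [0.6, -0.3, 0.6]
grip_width: 0.0301
grasp_force: 0.0
```

```bash
python3 pane.py s5
python3 - <<'E'
from h import *
im,d,P,c=cam('wrist'); np.savez('pics/wrist5.npz',im=im,d=d,P=P)
cv2.imwrite('pics/wrist5.png',cv2.resize(im,(800,600),interpolation=cv2.INTER_CUBIC))
o=env.get_obs();print(o['grip_width'],o['tool_pos'],o['qpos'])
E
```

```text
t 7.1 tcp [0.4354 0.1425 0.0775] [1.7999e+02 1.1000e-01 9.9600e+00] box xy [-96.8  -2. ] [-0.1 -0.1 -0.4]
0.030037384721253578 [0.43600923 0.14269315 0.07814443] [  -8.56976407    3.76271063  -13.19973012  119.05415018    1.0183362
   57.31476971 -102.34768447]
```

View pics/wrist5.png

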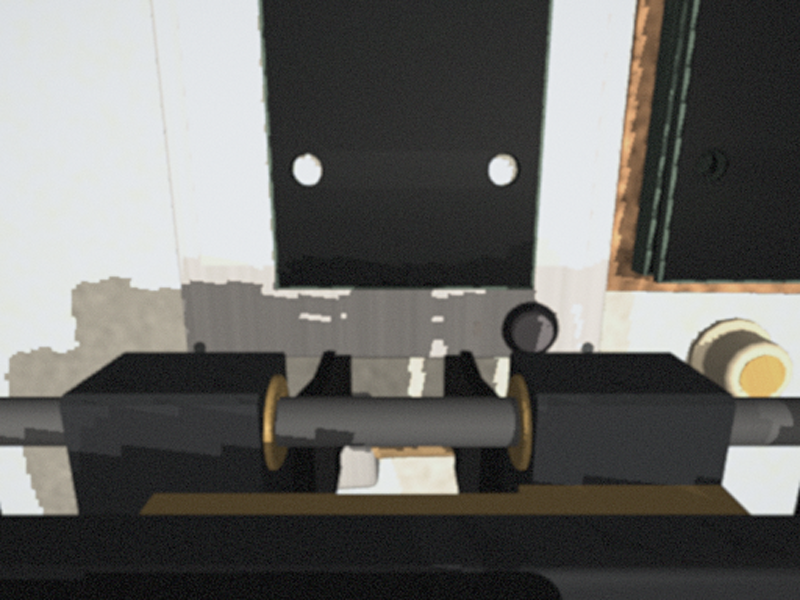

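The pane's front edge is level at row 288, columns 277–532. The fingers are centred on it and clear of the switch at (530,327). Next I'll descend and push toward the rule.

Request:
{"api": "arm_command", "payload": {
  "series": [
    [[0,0,12],0],
    [[0,0,24],0],
    [[0,0,34],0],
    [[0,0,39],0],
    [[0,0,39],0]
  ]
}}

```text
time_s: 7.65
tool_pos: [0.4353, 0.1425, 0.0382]
tool_rot: [180.0, 0.1, 9.9]
force: [-0.8, 0.4, -0.9]
grip_width: 0.0297
grasp_force: 0.0
```

Request:
{"api": "arm_command", "payload": {
  "series": [
    [[7,0,0],0],
    [[13,0,0],0],
    [[19,0,0],0],
    [[25,0,0],0],
    [[30,0,0],0]
  ]
}}

```text
time_s: 8.15
tool_pos: [0.4661, 0.148, 0.0395]
tool_rot: [180.0, 0.0, 9.9]
force: [-2.4, 0.2, 1.6]
grip_width: 0.0302
grasp_force: 1.2
```

```bash
python3 pane.py s6
python3 - <<'E'
from h import *
im,d,P,c=cam('wrist'); o=env.get_obs();print(o['tool_pos'],o['force'])
im=np.load('pics/side_last.npz')['im']
cv2.imwrite('pics/s6c.png',cv2.resize(im[240:350,145:285],(800,600),interpolation=cv2.INTER_CUBIC))
E
```

```text
t 8.2 tcp [0.4671 0.1482 0.0396] [-1.7999e+02 -6.0000e-02  9.8900e+00] box xy [-64.6  -1.8] [-0.9 -0.2  0.1]
[0.46680322 0.14813218 0.03952615] [ 0.46742545 -0.04259832  0.63781631]
```

View pics/s6c.png

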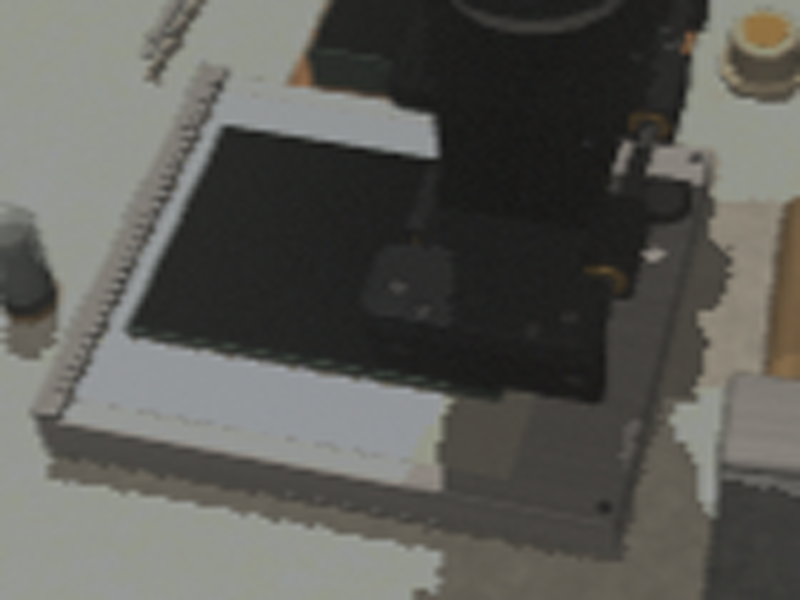

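The pane moves squarely, with its back edge from (222,127) to (130,333). A uniform gap of about 8–10 mm is left to the rule. I'll lower slightly and creep in, watching the force.

Request:
{"api": "arm_command", "payload": {
  "series": [
    [[1,0,1.2],0],
    [[2.5,0,1.2],0],
    [[4,0,1.2],0],
    [[5.5,0,1.2],0],
    [[7,0,1.2],0]
  ]
}}

```text
time_s: 8.75
tool_pos: [0.4727, 0.1491, 0.0381]
tool_rot: [180.0, -0.0, 9.9]
force: [-0.8, 0.0, -1.0]
grip_width: 0.0299
grasp_force: 0.4
```

Request:
{"api": "arm_command", "payload": {
  "series": [
    [[0.5,0,0],0],
    [[1,0,0],0],
    [[1.5,0,0],0],
    [[2,0,0],0],
    [[2,0,0],0]
  ]
}}

```text
time_s: 9.25
tool_pos: [0.4747, 0.1494, 0.0382]
tool_rot: [180.0, -0.0, 9.9]
force: [-0.2, -0.1, -0.5]
grip_width: 0.0304
grasp_force: 0.3
```

Request:
{"api": "arm_command", "payload": {
  "series": [
    [[0.5,0,0],0],
    [[1,0,0],0],
    [[1.5,0,0],0],
    [[2,0,0],0],
    [[2,0,0],0]
  ]
}}

```text
time_s: 9.75
tool_pos: [0.4751, 0.1495, 0.038]
tool_rot: [180.0, 0.2, 9.9]
force: [-6.6, -1.0, 5.0]
grip_width: 0.0302
grasp_force: 3.0
```

```bash
python3 pane.py s7
python3 - <<'E'
from h import *
im=np.load('pics/side_last.npz')['im']
cv2.imwrite('pics/s7c.png',cv2.resize(im[240:330,145:265],(800,600),interpolation=cv2.INTER_CUBIC))
F=[]
for i in range(4): cam('side'); F.append(env.get_obs()['force'])
print(np.mean(F,0))
E
```

```text
t 9.8 tcp [0.4751 0.1495 0.038 ] [179.97   0.18   9.91] box xy [-56.5  -1.8] [-6.1 -1.   4.4]
[-6.20799921 -0.78936364  4.53020743]
```

View pics/s7c.png

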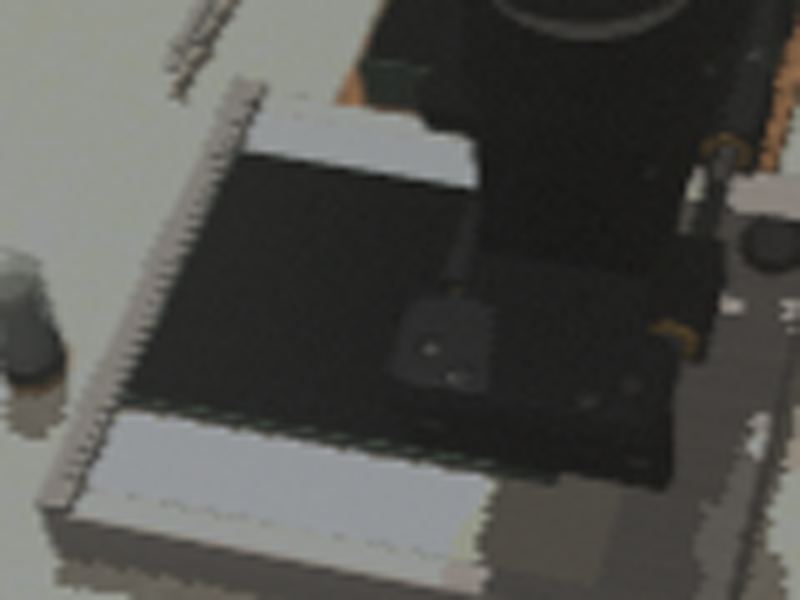

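The back edge sits flush along the rule, from (240,155) to (125,400), with a steady 6 N contact. I'll back off, lift, close the fingers and move over the switch.

Request:
{"api": "arm_command", "payload": {
  "series": [
    [[-2,0,0],0],
    [[-8,0,0],0],
    [[-16,0,0],0],
    [[-16,0,-20],0],
    [[-16,0,-45],0]
  ]
}}

```text
time_s: 10.5
tool_pos: [0.4593, 0.1466, 0.0827]
tool_rot: [180.0, 0.1, 9.9]
force: [0.3, -0.2, 0.2]
grip_width: 0.03
grasp_force: 0.0
```

Request:
{"api": "arm_command", "payload": {
  "series": [
    [[-8,15,0],0],
    [[-16,32,0],0],
    [[-20,46,0],0],
    [[-20,53,0],0],
    [[-20,53,0],0]
  ],
  "grip": 1
}}

```text
time_s: 11.0
tool_pos: [0.4505, 0.0906, 0.0834]
tool_rot: [180.0, -0.1, 9.8]
force: [-0.4, 0.1, 0.5]
grip_width: 0.0024
grasp_force: 0.0
```

```bash
python3 pane.py s8
python3 - <<'E'
from h import *
im,d,P,c=cam('wrist'); np.savez('pics/wrist8.npz',im=im,d=d,P=P)
z=P[...,2]
im2=np.load('pics/side_last.npz')['im']
a=cv2.resize(im2[230:350,145:305],(533,400),interpolation=cv2.INTER_CUBIC)
b=cv2.resize(im,(533,400))
cv2.imwrite('pics/s8c.png',cv2.resize(np.vstack([a,b]),(400,600)))
# pane in wrist depth
m=((d>0)&(abs(z-.033)<.004)&(im.max(-1)<70)&(np.mgrid[0:384,0:512][0]<225)&(P[...,1]>.08)).astype(np.uint8)
m=cv2.morphologyEx(m,cv2.MORPH_OPEN,np.ones((5,5)));k,l,st,_=cv2.connectedComponentsWithStats(m);i=1+np.argmax(st[1:,4])
print(cv2.minAreaRect((P[l==i][:,:2]*1000).astype(np.float32)),env.get_obs()['grip_width'])
E
```

```text
t 11.05 tcp [0.4505 0.0915 0.0833] [-1.7999e+02 -6.0000e-02  9.8600e+00] box xy [-90.6 -54.8] [-0.5  0.1 -0.2]
((525.8429565429688, 156.2041778564453), (78.30852508544922, 97.48151397705078), 9.872483253479004) 0.00044062002209365803
```

View pics/s8c.png

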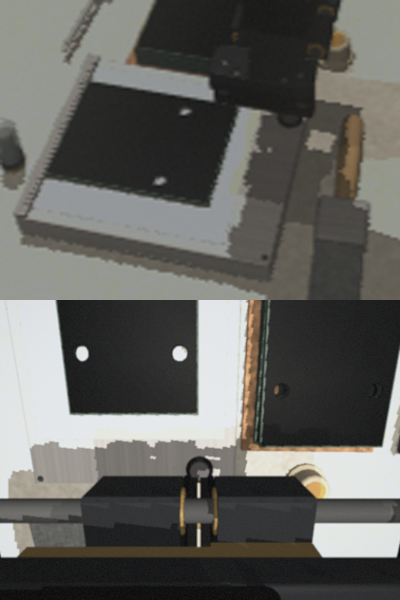

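The pane sits against the rule and the closed fingers are centred above the switch. Now the press.

Request:
{"api": "arm_command", "payload": {
  "series": [
    [[-0.5,0,15],0],
    [[-0.5,0,30],0],
    [[-0.5,0,40],0],
    [[-0.5,0,44],0],
    [[-0.5,0,46],0]
  ]
}}

```text
time_s: 11.6
tool_pos: [0.4491, 0.0921, 0.0372]
tool_rot: [-180.0, 0.1, 9.9]
force: [-5.1, -0.1, 13.4]
grip_width: 0.0003
grasp_force: 6.9
```

Request:
{"api": "arm_command", "payload": {
  "series": [
    [[0,0,0.7],0],
    [[0,0,1.4],0],
    [[0,0,2],0],
    [[0,0,2],0],
    [[0,0,2],0]
  ]
}}

```text
time_s: 12.1
tool_pos: [0.4492, 0.0921, 0.0371]
tool_rot: [-180.0, 0.1, 9.9]
force: [-7.6, 0.4, 16.3]
grip_width: 0.0
grasp_force: 8.1
```

It bottomed out: the tip is at 29.1 mm with 16 N. Releasing now.

Request:
{"api": "arm_command", "payload": {
  "series": [
    [[0,0,-3],0],
    [[0,0,-10],0],
    [[0,0,-40],0],
    [[0,0,-80],0],
    [[0,0,-120],0]
  ]
}}

```text
time_s: 12.6
tool_pos: [0.4496, 0.0911, 0.1567]
tool_rot: [180.0, -0.0, 9.9]
force: [1.1, -1.0, 0.3]
grip_width: 0.0005
grasp_force: 0.0
```

Request:
{"api": "arm_command", "payload": {
  "series": [
    [[0,0,-20],0],
    [[0,0,-30],0],
    [[0,0,-30],0],
    [[0,0,-30],0],
    [[0,0,-30],0]
  ]
}}

```text
time_s: 13.1
tool_pos: [0.4487, 0.091, 0.1835]
tool_rot: [180.0, 0.2, 9.9]
force: [-0.4, -0.4, -0.8]
grip_width: 0.0005
grasp_force: 0.0
```

```bash
python3 pane.py s9
python3 - <<'E'
from h import *
f=np.load('pics/side_last.npz');im,P,d=f['im'],f['P'],f['d']
cv2.imwrite('pics/s9c.png',cv2.resize(im[190:370,130:370],(800,600),interpolation=cv2.INTER_CUBIC))
print('switch z',P[int(430*.64),int(408*.64)],env.get_obs()['tool_pos'])
E
```

```text
t 13.15 tcp [0.4488 0.0911 0.1836] [1.8e+02 1.6e-01 9.9e+00] box xy [-92.3 -55. ] [-0.9 -0.7 -1. ]
switch z [0.44837522 0.0900442  0.03144741] [0.44876572 0.09105853 0.18357291]
```

View pics/s9c.png

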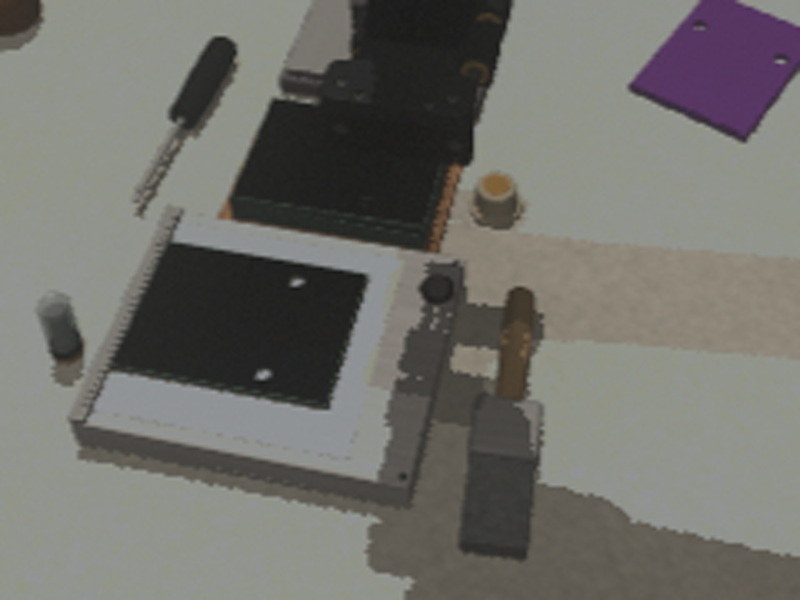

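The pane is flush along the rule, from (172,243) to (112,368), and wholly on the white. The switch is up, the stack and bystanders are in place, and the arm is clear. Handing in.

```bash
python3 -c "
from cell import env
print(env.sign_off())"
```

```text
the job is handed in; nothing more can be done
None
```

I handed the job in at about 13 s: the top pane lies flush against the steel rule on the white panel, the switch was pressed to its stop and is up again, the last picture shows the stack and nearby items in place, and the hand-in returned no score.

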